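Seat the ball-footed tower of a tube jig and load the tube

TASK

Set up the tube jig: stand the loose tower, which lies on its back, up on its three ball feet on the bench and let go, then take a fresh hold of its post and lower it gently onto the jig bed until its balls are fully home in the cone, groove and flat seats, the front foot in the cone next to the fixed tower, and let go. Then lay the tube in the vees of both towers, sticking out about equally at the two ends. Do not disturb the brush, the spray can and the magnetic square.

Things in the scene. Friction and masses are not known exactly. Their poses are not given: they have to be found in the camera images.
- tower: Loose aluminium jig tower, 0.55 kg. Frame as it stands: z up the post, x to its front, y left; origin at the bottom level of the balls, under the plate's centre. Foot plate 100 x 100 mm (x, y -50 to 50), z 20 to 32, both front corners cut off. At first it lies on its back: rear face (x = -50) on the bench, x up, z level, balls to one side. Centre of mass near x -12, z 41; it stands firmly.
- post_mid (a point): Middle of the tower's square post: x -30, y 0, z 67 mm in its frame. Post 40 x 40 mm (x -50 to -10, flush with the plate's rear edge; y -20 to 20), z 32 to 127, bare on all sides but for a thin gusset at the foot of its front
- tower_vee (a point): Where the tube's axis crosses the vee in the post's top: x -30, y 0, z 128.7 mm in the tower's frame. The vee is 90 degrees, 32 mm wide, 16 mm deep, runs along x and opens upwards; its block, the post's top 25 mm, is flush with the post's sides
- foot_front (a point): Centre of the tower's front ball foot, a 20 mm steel ball under the plate at x 38, y 0, z 10 mm in the tower's frame
- foot_left (a point): Centre of the rear left 20 mm ball, x -35, y 36, z 10 mm
- foot_right (a point): Centre of the rear right 20 mm ball, x -35, y -36, z 10 mm
- bed: Jig bed fixed to the bench: steel plate 230 x 124 x 12 mm (x -70 to 160, y -62 to 62) with three seats and, at +x, the fixed tower: 40 x 40 mm post centred at x 120, y 0, top at z 150, with the same vee along x. Origin on the bench below where the loose tower's centre belongs. When home, the loose tower's axes are parallel to the bed's, its origin at x 0, y 0, z 23.1, both tops level.
- seat_cone (a point): Where the centre of the front ball lies when home in the cone: bed x 38, y 0, z 33 mm. Round puck 36 mm across, top at z 30, with a 90 degree conical hole 22 mm wide, 11 mm deep. All seats are ground and lightly oiled: the balls slide in under the tower's weight from a few mm off
- seat_groove (a point): Where the centre of the rear left ball lies when home in the vee groove: bed x -35, y 36, z 33 mm. Square block 36 mm, top at z 30, 90 degree groove 22 mm wide and 11 mm deep that points at the cone
- seat_flat (a point): Where the centre of the rear right ball lies when home on the flat: bed x -35, y -36, z 33 mm. Plain round puck, 36 mm across, top at z 23
- tube: Round steel tube, 25 mm outside, 240 mm long, about 0.27 kg, lying on the bench; origin at its middle, x along the tube (either end may go either way)
- tube_rest (a point): Where the middle of the tube belongs when it lies in both vees: bed x 45, y 0, z 152 mm; the tube then lies along the bed's x, its axis 1.7 mm above the tops of the towers
- brush: Wire brush with a wooden handle, 230 mm long, lying along its x: leave alone
- can: White spray can, 66 mm across, 185 mm tall: leave alone
- magnet: Triangular welding magnet (magnetic square), about 110 mm sides, 20 mm thick, lying flat: leave alone
Things that resemble listed ones, but are neither listed nor needed, are in the scene too. What is meant by the tube is not blue or turquoise, and is the larger of those in its own colour.

How it is judged:
By the outcome, as a careful person would: the job done as asked, in the order asked, and still so for the second after the job is handed in, with the robot touching nothing.
It also fails if it takes over 66 s, if anything falls off the work surface, if the arm or the gripper's body presses on something with over 40 N, if the wrist force passes 120 N, or if a joint passes its speed limit or range.

ROBOT

A 6-joint arm with a two-finger parallel gripper is mounted at the origin on the work surface. World frame = base frame: x ahead of the robot, y to its left, z up, the work surface at z = 0. Lengths are in m, angles in degrees, forces in N, time in s.
With the tool pointing down it reaches from about 0.25 to 0.725 m from the base axis. Payload 9.7 kg.
Tool frame: the origin (TCP) lies on the centre line of the jaws, within the pads' length; the fingertips stand tip_reach ahead of it and the grasp point (between the pads) lies 2 mm behind it (tip_reach is the distance from the TCP to the fingertips, in m); z points along the fingers, y is the direction in which the jaws open and shut (so a half turn about z gives the same grasp; the last joint's range is limited). The gripper opens to 85 mm and grips with 20 to 120 N. Pads are 22 mm wide; open, the fingers measure 114 mm over their backs; the gripper's body (76 mm by 85 mm) begins 54 mm behind the grasp point. The pads swing forward as they close: fully open they stand 13 mm farther back than shut.
Start: joints at [-72.651, 4.979, 10.078, 95.1, 0, 90], TCP at [0.164, -0.525, 0.248] pointing down, gripper open.
Joint ranges: [-179.16, 179.16], [-48.56, 103.87], [-65.8, 70.77], [-126.05, 130.52], [-82.76, 87.17], [-180, 180]. Speed limits (degrees/s): [127.2, 127.2, 147.25, 180, 180, 180].

INTERFACE

Orientations are given as [roll, pitch, yaw] about the fixed x, y, z axes, in that order (R = Rz(yaw) Ry(pitch) Rx(roll)).
In Python, from workcell import get_obs, camera, calibration, job_done, tip_reach gives the robot as it stands.
- The arm moves only by the tool apply_moves, never from a script. Its argument "rows" is a list of rows, each a list of 7 numbers: the shift along the world's x, y, z in mm, then the turn, a rotation vector about the world's x, y, z in degrees, then the closure, from 0 (fully open) to 1 (shut). A call has 1 to 20 rows; each row shifts and turns the commanded pose from where the row before left it; what a row does not reach is not made up. A row lasts 1/8 s, in which the tool goes at most 62.5 mm and 10.7 degrees, less where a joint would pass 70% of its speed; a pose out of reach is approached as far as the arm can. A call with a gripper value outside its range is refused whole. The fingers move at their own pace and stop on an object; "grip_force" is the grip in N (left out, the last holds). Time passes only in rows, so rows that do not move let the fingers close. It gives the time, the measured TCP pose, the force and the opening at its end, in the units of the state.
- get_obs(): the state, without advancing time (a new reading comes with each control period).
- camera(name): name is "side" or "top"; returns the picture (400x640x3 uint8, red, green, blue); there is no depth.
- calibration(name): a dict with "intrinsics" (3x3 intrinsics, pixels), "dist" ([k1, k2, p1, p2, k3] as OpenCV has them; the pictures are not rectified), "T" (4x4, takes a point from camera to world coordinates). Camera axes: x right, y down, z forward; pixel columns grow to the right and rows downward; lengths in m; the calibration is good to about 2 mm. A picture is of the moment at which its call begins. calibration takes no time and is no camera call.
- job_done(): hands the job in, once; it reports no verdict.
The state is a dict: "time": time; "q": joint angles; "qd": joint speeds; "joint_efforts": joint torques, N m; "ee_pos": TCP position; "tcp_rot": TCP orientation; "wrist_force": force on the tool from outside, world axes, zero at the start; "torque": the same for the moment, N m; "opening": finger opening in m.
Only numpy, scipy, OpenCV 4.12 (cv2) and the standard library are available. Lean on these libraries where they do the work, as an engineer would, in place of code of your own. Each camera call takes 0.05 s, during which the arm holds its last target.

## Working session

There is one attempt and no reset: what is moved stays moved. The work goes in short steps, Python scripts to look and compute and a tool call to move; the robot and the scene stay as the last step left them, time stands still between calls to the robot, and variables do not carry over. Pictures are saved under pics/ and viewed, and the job is handed in when it is done.

Besides the shell and the picture viewer there is one more tool, called after "Request:" as name(argument=value, ...), one argument or row to a line, values as JSON. apply_moves: Moves the arm, as the interface text tells. Its arguments: {"type":"object","properties":{"rows":{"type":"array","items":{"type":"array","items":{"type":"number"}}},"grip_force":{"type":"number"}},"required":["rows"]}

```bash
mkdir -p pics; ls
python3 - <<'E'
from workcell import get_obs, camera, calibration, job_done, tip_reach
import cv2
print(tip_reach, get_obs())
for n in ("side","top"):
    c=calibration(n); print(n,c)
    im=camera(n); cv2.imwrite(f"pics/{n}0.png",im[:,:,::-1])
E
```

```text
pics
0.017 {'time': 0.0, 'q': array([-7.26521892e+01,  5.01044360e+00,  1.00347419e+01,  9.50992858e+01,
        5.32931317e-04,  9.00001278e+01]), 'qd': array([ 0.0483612 , -0.04974893,  0.04624702, -0.00879114,  0.03610799,
       -0.03522343]), 'joint_efforts': array([ 4.10454841e-04, -5.20387352e+01,  4.64803720e+01,  1.61914795e-02,
        8.82533777e-05, -4.31924150e-06]), 'ee_pos': array([ 0.16393581, -0.52478614,  0.24759193]), 'tcp_rot': array([-1.79925013e+02, -5.32763570e-04,  1.73476823e+01]), 'wrist_force': array([-0.4605525 , -0.00531252,  0.53530597]), 'torque': array([ 0.0096627 , -0.00895672, -0.0204611 ]), 'opening': 0.08498066489931864}
side {'intrinsics': array([[516.26705888,   0.        , 321.79850595],
       [  0.        , 516.26705888, 207.50246124],
       [  0.        ,   0.        ,   1.        ]]), 'dist': array([-0.02569962,  0.        ,  0.        ,  0.        ,  0.        ]), 'T': array([[-0.79762762, -0.43678647,  0.41594201,  0.03741235],
       [-0.60278614,  0.55331613, -0.57488271,  0.71506774],
       [ 0.02095356, -0.70926641, -0.70462906,  1.01841625],
       [ 0.        ,  0.        ,  0.        ,  1.        ]])}
top {'intrinsics': array([[513.07537459,   0.        , 310.64897183],
       [  0.        , 513.07537459, 199.31429309],
       [  0.        ,   0.        ,   1.        ]]), 'dist': array([-0.08850676,  0.        ,  0.        ,  0.        ,  0.        ]), 'T': array([[-6.96869506e-03, -9.97380607e-01,  7.19955656e-02,
         4.73461271e-01],
       [-9.99975717e-01,  6.95495151e-03, -4.41583787e-04,
        -3.69109181e-02],
       [-6.02985618e-05, -7.19968945e-02, -9.97404854e-01,
         1.37650111e+00],
       [ 0.00000000e+00,  0.00000000e+00,  0.00000000e+00,
         1.00000000e+00]])}
```

View pics/top0.png

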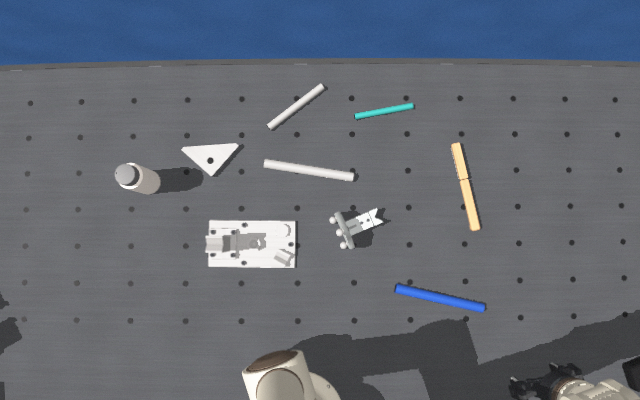

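View pics/side0.png

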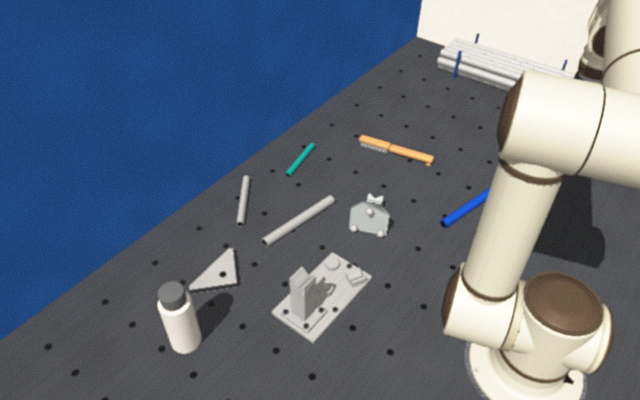

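Run:
```python
import cv2
t=cv2.imread("pics/top0.png"); s=cv2.imread("pics/side0.png")
cv2.imwrite("pics/topz.png",cv2.resize(t[190:280,195:395],None,fx=4,fy=4,interpolation=cv2.INTER_CUBIC))
cv2.imwrite("pics/sidez.png",cv2.resize(s[185:345,260:400],None,fx=3.7,fy=3.7,interpolation=cv2.INTER_CUBIC))
```

```text
(no output)
```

View pics/topz.png

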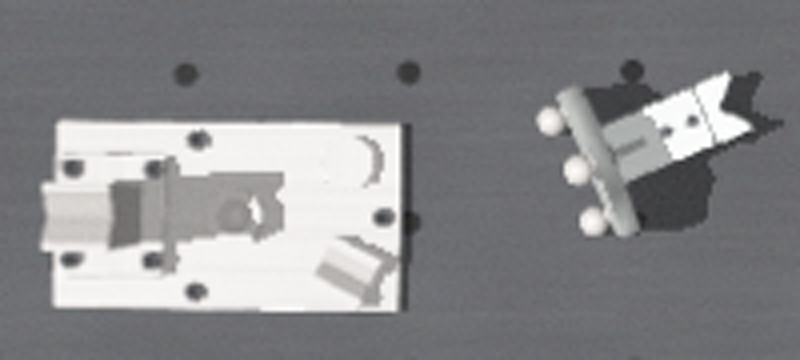

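View pics/sidez.png

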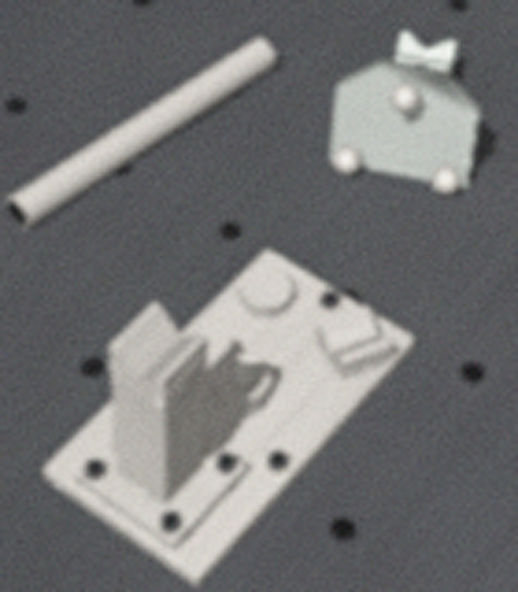

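```bash
cat > h.py <<'E'
import numpy as np, cv2
from workcell import get_obs, camera, calibration, job_done, tip_reach
C={n:calibration(n) for n in("side","top")}
def rays(n,px):
    c=C[n]; p=cv2.undistortPoints(np.float64(px).reshape(-1,1,2),c["intrinsics"],c["dist"]).reshape(-1,2)
    d=np.c_[p,np.ones(len(p))]@c["T"][:3,:3].T
    return c["T"][:3,3],d
def plane(n,px,z):
    o,d=rays(n,px); return o+d*((z-o[2])/d[:,2])[:,None]
def proj(n,P):
    c=C[n]; T=np.linalg.inv(c["T"]); P=np.float64(P).reshape(-1,3)
    return cv2.projectPoints(P,cv2.Rodrigues(T[:3,:3])[0],T[:3,3],c["intrinsics"],c["dist"])[0].reshape(-1,2)
def tri(a,b):
    o1,d1=rays("side",[a]);o2,d2=rays("top",[b]);d1=d1[0]/np.linalg.norm(d1);d2=d2[0]/np.linalg.norm(d2)
    s=np.linalg.lstsq(np.c_[d1,-d2],o2-o1,rcond=None)[0]
    p,q=o1+s[0]*d1,o2+s[1]*d2
    return (p+q)/2,np.linalg.norm(p-q)
def snap(n,name,x0,x1,y0,y1,f):
    im=camera(n)[:,:,::-1]; cv2.imwrite(f"pics/{name}_full.png",im)
    cv2.imwrite(f"pics/{name}.png",cv2.resize(im[y0:y1,x0:x1],None,fx=f,fy=f,interpolation=cv2.INTER_CUBIC)); return im
E
python3 - <<'E'
from h import *
t=cv2.imread("pics/top0.png"); s=cv2.imread("pics/side0.png")
g=cv2.cvtColor(t,cv2.COLOR_BGR2GRAY)
# bed
m=np.uint8(g>120)*255
cs,_=cv2.findContours(m,cv2.RETR_EXTERNAL,cv2.CHAIN_APPROX_NONE)
for c in cs:
    if cv2.contourArea(c)<150: continue
    r=cv2.minAreaRect(c); print(r,cv2.contourArea(c))
    if 3000<cv2.contourArea(c)<6000:
        c=c.reshape(-1,2)
        P=plane("top",c,.012)
        def fit(sel):
            v=cv2.fitLine(np.float32(P[sel][:,:2]),cv2.DIST_HUBER,0,.01,.01).ravel(); return v
        B=fit((c[:,1]>255)&(c[:,0]>225)&(c[:,0]<280)); T=fit((c[:,1]<235)&(c[:,0]>225)&(c[:,0]<285)); R=fit((c[:,0]>285)&(c[:,1]>230)&(c[:,1]<258));L=fit((c[:,0]<218)&(((c[:,1]>226)&(c[:,1]<233))|((c[:,1]>255)&(c[:,1]<262))))
        for v in (B,T,R,L): print("line",v, np.degrees(np.arctan2(v[1],v[0])))
# tube
for c in cs:
    r=cv2.minAreaRect(c)
    if max(r[1])>80 and min(r[1])<14:
        bp=cv2.boxPoints(r); print("tubebox",plane("top",bp,.0125))
# ball zoom
cv2.imwrite("pics/bz.png",cv2.resize(t[205:255,322:387],None,fx=10,fy=10,interpolation=cv2.INTER_CUBIC))
cv2.imwrite("pics/bzs.png",cv2.resize(s[185:245,340:400],None,fx=10,fy=10,interpolation=cv2.INTER_CUBIC))
E
```

```text
((597.9999389648438, 388.9999694824219), (81.99998474121094, 19.999996185302734), -0.0) 1233.0
((290.5, 375.0), (48.0, 99.0), 90.0) 2725.5
((249.5, 243.0), (90.99998474121094, 47.99999237060547), -0.0) 4117.0
line [0.00432199 0.99999064 0.39329088 0.11456987] 89.752365
line [0.0061932  0.9999808  0.5177912  0.11262049] 89.64515
line [ 0.9983233  -0.05788372  0.44606352  0.0067032 ] -3.318348
line [ 0.9997198  -0.02367174  0.45496994  0.23754975] -1.3564177
((357.19573974609375, 224.4171905517578), (40.451717376708984, 49.27174758911133), 67.06790161132812) 855.5
((136.6999969482422, 177.90000915527344), (46.80170822143555, 27.195587158203125), 18.434947967529297) 1021.5
((308.1499938964844, 169.5500030517578), (91.23810577392578, 9.877630233764648), 8.972626686096191) 786.5
((209.3965301513672, 147.2413787841797), (41.27360534667969, 42.851470947265625), 41.633541107177734) 1001.5
((464.6719055175781, 186.43417358398438), (90.47093963623047, 10.787432670593262), 76.63978576660156) 817.5
((383.4314880371094, 110.24394989013672), (5.778730392456055, 58.84484100341797), 79.11447143554688) 277.5
((295.2044677734375, 105.76579284667969), (7.072644233703613, 69.01925659179688), 52.4314079284668) 427.5
tubebox [[ 0.6588219   0.09143225  0.0125    ]
 [ 0.68519203  0.08731682  0.0125    ]
 [ 0.64502274 -0.15407625  0.0125    ]
 [ 0.61878056 -0.14959172  0.0125    ]]
tubebox [[ 0.7203321  -0.41300966  0.0125    ]
 [ 0.72713499 -0.44208272  0.0125    ]
 [ 0.48840582 -0.49203989  0.0125    ]
 [ 0.48203679 -0.46320804  0.0125    ]]
```

View pics/bz.png

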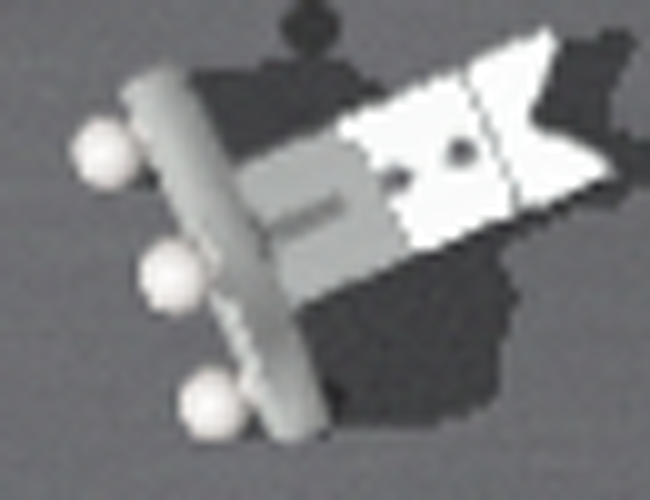

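View pics/bzs.png

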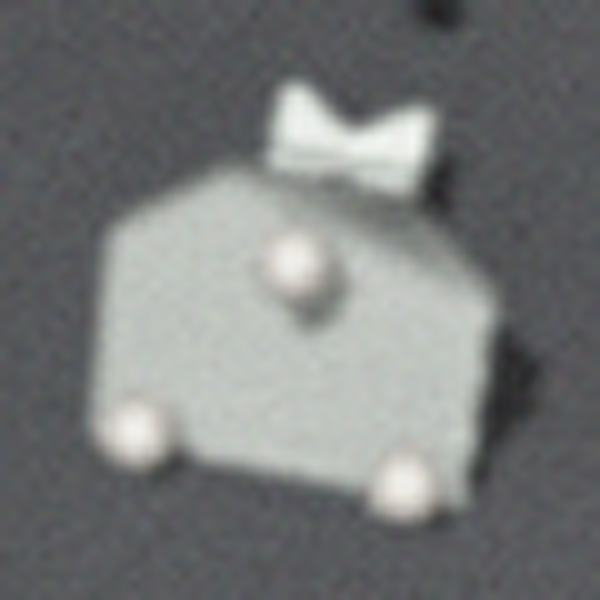

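```bash
cat >> h.py <<'E'
def cross(g,xs,ys,th,axis):
    # subpixel threshold crossings along scan lines; axis=1: scan rows within ys for each col in xs
    out=[]
    if axis==1:
        for x in xs:
            v=g[ys[0]:ys[1],x].astype(float); i=np.nonzero((v[:-1]-th)*(v[1:]-th)<0)[0]
            if len(i): k=i[0]; out.append((x,ys[0]+k+(th-v[k])/(v[k+1]-v[k])))
    else:
        for y in ys:
            v=g[y,xs[0]:xs[1]].astype(float); i=np.nonzero((v[:-1]-th)*(v[1:]-th)<0)[0]
            if len(i): k=i[0]; out.append((xs[0]+k+(th-v[k])/(v[k+1]-v[k]),y))
    return np.array(out)
def line(P):
    v=cv2.fitLine(np.float32(P[:,:2]),cv2.DIST_HUBER,0,.0005,.0005).ravel()
    if abs(v[1])>abs(v[0]) and v[1]<0 or abs(v[0])>abs(v[1]) and v[0]<0: v[:2]*=-1
    return v,np.degrees(np.arctan2(v[1],v[0]))
E
python3 - <<'E'
from h import *
t=cv2.imread("pics/top0.png"); s=cv2.imread("pics/side0.png")
g=cv2.cvtColor(t,cv2.COLOR_BGR2GRAY)
for nm,px in (("B",cross(g,range(218,290),(260,280),150,1)),("T",cross(g,range(218,290),(212,226),150,1)),
   ("R",cross(g,(290,300),range(225,264),150,0)),("L",cross(g,(203,213),list(range(225,232))+list(range(256,264)),150,0))):
    print(nm,len(px),line(plane("top",px,.012)))
# top of fixed tower edges? print row profile
print(g[243,200:225]); print(g[225:262,209]);print(g[225:262,213])
# balls
def zc(n,x,y): 
    o={"top":(322,205),"side":(340,185)}[n]; return (o[0]+(x+.5)/10-.5,o[1]+(y+.5)/10-.5)
for nm,a,b,h in (("right",(135,430),(107,153),.015),("front",(297,263),(173,275),.088),("left",(402,485),(213,404),.015)):
    A,B=zc("side",*a),zc("top",*b)
    print(nm,tri(A,B),plane("side",[A],h),plane("top",[B],h))
# vee tips (top face x=-10 -> z=.04)
P=plane("top",[zc("top",548,30),zc("top",612,172),zc("top",405,250),zc("top",338,124)],.040); print(P)
# same for side top tips
E
```

```text
B 72 (array([0.02128305, 0.9997735 , 0.3924673 , 0.11276976], dtype=float32), np.float32(88.78047))
T 72 (array([0.01275572, 0.99991864, 0.51828444, 0.11267412], dtype=float32), np.float32(89.26913))
R 39 (array([ 0.9998193 , -0.01900999,  0.45005417,  0.00578965], dtype=float32), np.float32(-1.0892575))
L 14 (array([ 0.999752  , -0.02227042,  0.4393064 ,  0.23740956], dtype=float32), np.float32(-1.2761064))
[110 114 113 112 112 112 153 204 211 211 210 213 210 210 211 211 208 209
 210 213 212 209 190 140 110]
[214 210 209 216 214 197 195 202 221 222 224 234 236 211 210 216 215 215
 211 202 199 200 204 201 200 214 235 243 237 223 226 240 247 246 245 246
 243]
[243 243 235 214 222 101  92  93 104 172 237 231 236 211 213 214 215 216
 210 201 194 200 200 201 199 212 235 222 127  92  87 148 228 236 232 245
 243]
right (array([ 0.51739027, -0.09395907,  0.0165106 ]), np.float64(0.0017016319675222063)) [[ 0.51885163 -0.09475231  0.015     ]] [[ 0.51670398 -0.09445275  0.015     ]]
front (array([ 0.48355373, -0.10758187,  0.08991146]), np.float64(0.00022577404438553833)) [[ 0.48437496 -0.10933333  0.088     ]] [[ 0.48366697 -0.10763088  0.088     ]]
left (array([ 0.45083109, -0.12138271,  0.01633619]), np.float64(0.0016965235791708679)) [[ 0.45210749 -0.12205261  0.015     ]] [[ 0.4500674  -0.12188124  0.015     ]]
[[ 0.54716587 -0.20899046  0.04      ]
 [ 0.50994967 -0.22515926  0.04      ]
 [ 0.49007326 -0.17078166  0.04      ]
 [ 0.52302269 -0.15372329  0.04      ]]
```

Request:
apply_moves(
  rows=[
    [30, 30, 20, 0, 0, 10, 0],
    [0, 0, 0, 0, 0, 0, 0],
  ],
)

```text
time: 0.35
ee_pos: [0.1953, -0.4941, 0.2697]
tcp_rot: [179.9, -0.0, 27.6]
wrist_force: [-0.7, -0.9, 0.6]
opening: 0.0852
```

```bash
python3 -c "
from h import *
o=get_obs();print(o['q'],o['ee_pos'],o['tcp_rot'])"
```

```text
[-6.84474016e+01  2.82728434e+00  1.02028094e+01  9.72756875e+01
  1.99206597e-02  8.39938954e+01] [ 0.19526737 -0.49413002  0.26968997] [ 1.79898626e+02 -9.36483880e-03  2.75587286e+01]
```

Request:
apply_moves(
  rows=[
    [42, 33, -10, 0, 0, 10.6, 0],
    [42, 33, -10, 0, 0, 10.6, 0],
    [42, 33, -10, 0, 0, 10.6, 0],
    [42, 33, -10, 0, 0, 10.6, 0],
    [42, 33, -10, 0, 0, 10.6, 0],
    [42, 33, -10, 0, 0, 10.6, 0],
    [42, 33, -10, 0, 0, 10.6, 0],
    [43, 34, -10, 0, 0, 10.6, 0],
    [0, 0, -24, 9.25, 3.81, 0, 0],
    [0, 0, -24, 9.25, 3.81, 0, 0],
    [0, 0, -24, 9.25, 3.81, 0, 0],
    [0, 0, -24, 9.25, 3.81, 0, 0],
    [0, 0, 0, 0, 0, 0, 0],
    [0, 0, 0, 0, 0, 0, 0],
  ],
)

```text
time: 2.1
ee_pos: [0.5312, -0.2303, 0.0933]
tcp_rot: [-179.8, -39.8, 112.0]
wrist_force: [-0.0, 0.0, 1.2]
opening: 0.0852
```

Run:
```python
from h import *
from scipy.spatial.transform import Rotation as R
o=get_obs();print(o['q'],o['ee_pos']);print(R.from_euler('xyz',o['tcp_rot'],degrees=True).as_matrix())
snap("side","s1",280,440,150,270,5)
```

```text
[-33.12073532  41.24860843  30.89096832 114.12613686  21.29781526
  28.08676045] [ 0.53120284 -0.23033467  0.09332393]
[[-0.28828756  0.92610937 -0.24333457]
 [ 0.7118341   0.37724734  0.59243283]
 [ 0.64045492 -0.00242283 -0.76799195]]
```

View pics/s1.png

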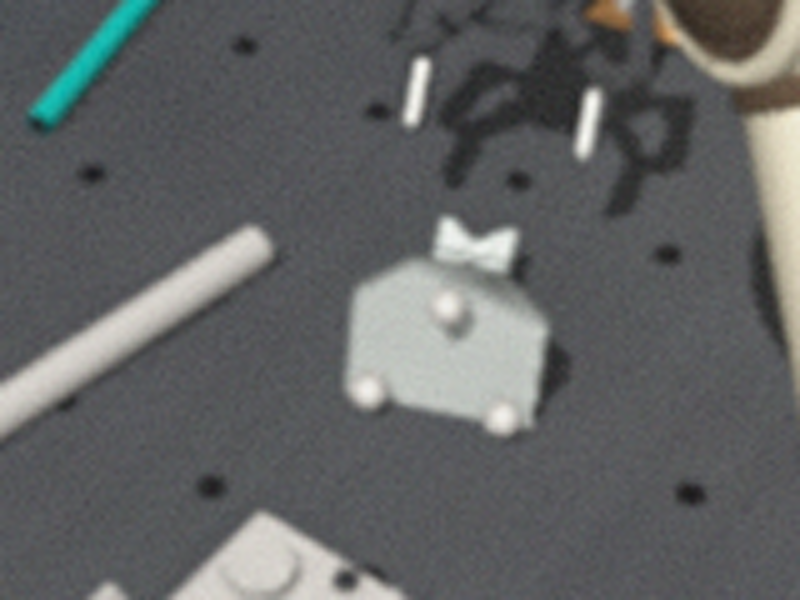

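Request:
apply_moves(
  rows=[
    [-5, 14, -17, 0, 0, 0, 0],
    [-5, 14, -17, 0, 0, 0, 0],
    [-5, 14, -17, 0, 0, 0, 0],
    [-5.5, 14.5, -17, 0, 0, 0, 0],
    [0, 0, 0, 0, 0, 0, 0],
    [0, 0, 0, 0, 0, 0, 0.3],
    [0, 0, 0, 0, 0, 0, 0.6],
    [0, 0, 0, 0, 0, 0, 0.9],
    [0, 0, 0, 0, 0, 0, 1],
    [0, 0, 0, 0, 0, 0, 1],
  ],
  grip_force=100,
)

```text
time: 3.4
ee_pos: [0.511, -0.1742, 0.0255]
tcp_rot: [-179.9, -40.0, 112.1]
wrist_force: [-0.1, -2.5, 8.1]
opening: 0.0386
```

Request:
apply_moves(
  rows=[
    [0, 0, 20, 0, 0, 0, 1],
    [0, 0, 40, 0, 0, 0, 1],
    [0, 0, 40, 0, 0, 0, 1],
    [0, 0, 20, 0, 0, 0, 1],
    [-4.5, 2.7, 0, -9.25, -3.81, 0, 1],
    [-4.5, 2.7, 0, -9.25, -3.81, 0, 1],
    [-4.5, 2.7, 0, -9.25, -3.81, 0, 1],
    [-4.5, 2.7, 0, -9.25, -3.81, 0, 1],
    [-4.5, 2.7, 0, -9.25, -3.81, 0, 1],
    [-4.5, 2.7, 0, -9.25, -3.81, 0, 1],
    [-4.5, 2.7, 0, -9.25, -3.81, 0, 1],
    [-4.5, 2.7, 0, -9.25, -3.81, 0, 1],
    [-4.5, 2.7, 0, -9.25, -3.81, 0, 1],
    [0, 0, 0, 0, 0, -7.8, 1],
    [0, 0, 0, 0, 0, -7.8, 1],
    [0, 0, 0, 0, 0, -7.8, 1],
    [0, 0, 0, 0, 0, 0, 1],
    [0, 0, 0, 0, 0, 0, 1],
  ],
  grip_force=110,
)

```text
time: 5.65
ee_pos: [0.4697, -0.1491, 0.1437]
tcp_rot: [179.9, 50.0, 88.9]
wrist_force: [0.0, 0.6, -6.0]
opening: 0.0388
```

Run:
```python
from h import *
from scipy.spatial.transform import Rotation as R
o=get_obs();print(o['q'],o['ee_pos'],o['wrist_force']);print(R.from_euler('xyz',o['tcp_rot'],degrees=True).as_matrix())
snap("side","s2",240,440,130,280,4)
snap("top","t2",260,440,150,290,4)
```

```text
[  6.75651135  -0.89006885 -18.37786022  81.58601461 -49.3605525
 101.98957316] [ 0.46966813 -0.1491438   0.14372258] [ 0.02873109  0.56293055 -5.9572631 ]
[[ 0.01250791  0.9998408  -0.01272476]
 [ 0.64302636 -0.0177883  -0.76563743]
 [-0.76574189  0.00139416 -0.64314649]]
```

View pics/s2.png

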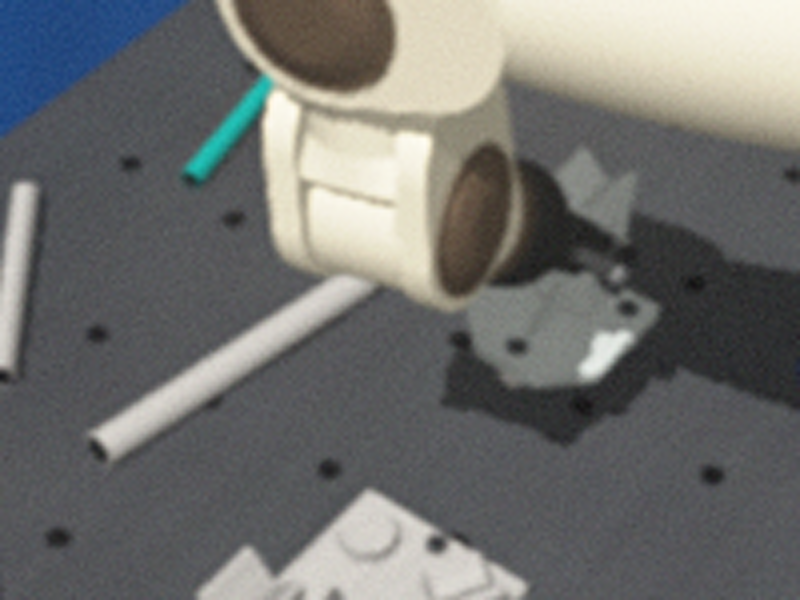

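View pics/t2.png

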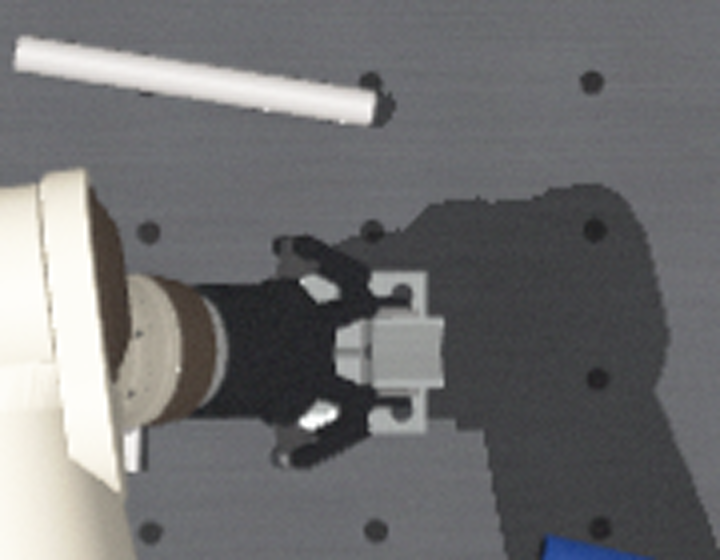

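Request:
apply_moves(
  rows=[
    [0, 0, -20, 0, 0, 0, 1],
    [0, 0, -20, 0, 0, 0, 1],
    [0, 0, -12, 0, 0, 0, 1],
    [0, 0, -5, 0, 0, 0, 1],
    [0, 0, -2, 0, 0, 0, 1],
    [0, 0, 0, 0, 0, 0, 1],
    [0, 0, 0, 0, 0, 0, 1],
  ],
)

```text
time: 6.62
ee_pos: [0.4703, -0.1491, 0.0857]
tcp_rot: [179.7, 50.0, 88.6]
wrist_force: [0.8, -0.4, -7.1]
opening: 0.0386
```

Request:
apply_moves(
  rows=[
    [0, 0, -1.5, 0, 0, 0, 1],
    [0, 0, -1.5, 0, 0, 0, 1],
    [0, 0, 0, 0, 0, 0, 1],
  ],
)

```text
time: 7.0
ee_pos: [0.4699, -0.1492, 0.0821]
tcp_rot: [179.7, 50.0, 88.6]
wrist_force: [-0.3, 0.8, -5.2]
opening: 0.0386
```

Request:
apply_moves(
  rows=[
    [0, 0, -0.7, 0, 0, 0, 1],
    [0, 0, -0.7, 0, 0, 0, 1],
    [0, 0, 0, 0, 0, 0, 1],
  ],
)

```text
time: 7.38
ee_pos: [0.4701, -0.1492, 0.0811]
tcp_rot: [179.7, 50.0, 88.6]
wrist_force: [-0.3, 0.5, -3.6]
opening: 0.0384
```

Request:
apply_moves(
  rows=[
    [0, 0, -0.6, 0, 0, 0, 1],
    [0, 0, -0.5, 0, 0, 0, 1],
    [0, 0, 0, 0, 0, 0, 1],
  ],
)

```text
time: 7.75
ee_pos: [0.4704, -0.1494, 0.0809]
tcp_rot: [179.6, 50.1, 88.6]
wrist_force: [-2.0, 1.5, 5.1]
opening: 0.0386
```

Request:
apply_moves(
  rows=[
    [0, 0, 0, 0, 0, 0, 0.8],
    [0, 0, 0, 0, 0, 0, 0.4],
    [0, 0, 0, 0, 0, 0, 0],
    [0, 0, 0, 0, 0, 0, 0],
    [0, 0, 0, 0, 0, 0, 0],
    [0, 15, 13, 0, 0, 0, 0],
    [0, 23, 19, 0, 0, 0, 0],
    [1, 31, 26, 0, 0, 0, 0],
    [1, 31, 26, 0, 0, 0, 0],
    [0, 0, 40, 0, 0, 0, 0],
  ],
)

```text
time: 9.0
ee_pos: [0.4721, -0.0476, 0.2037]
tcp_rot: [179.9, 50.1, 88.9]
wrist_force: [1.1, 0.5, 0.2]
opening: 0.0851
```

Run:
```python
from h import *
o=get_obs();print(o['q'],o['ee_pos'],o['wrist_force'])
snap("side","s3",240,440,130,280,4)
snap("top","t3",260,440,150,290,4)
```

```text
[ 18.35968679   5.28303986  -6.2501485  100.05024334 -46.32830785
 118.74686023] [ 0.47208053 -0.04757159  0.20369306] [1.05091441 0.46908872 0.15987894]
```

View pics/s3.png

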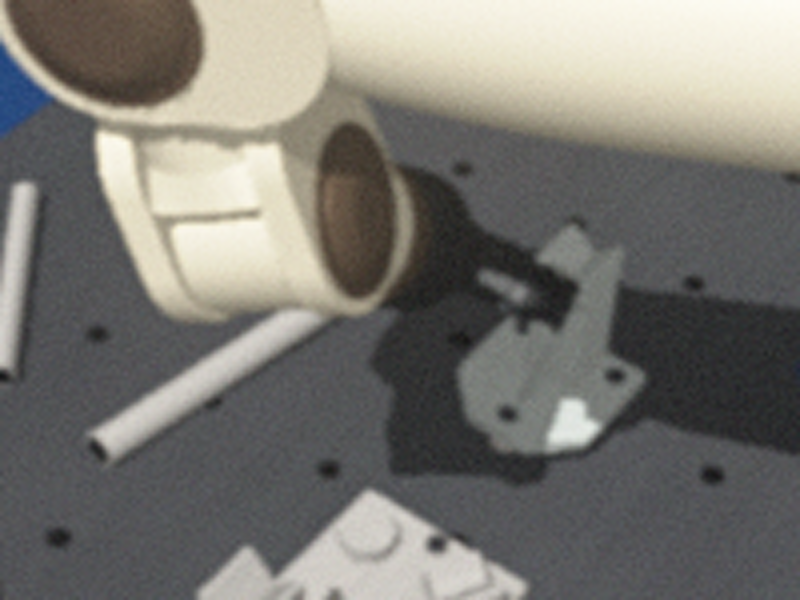

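View pics/t3.png

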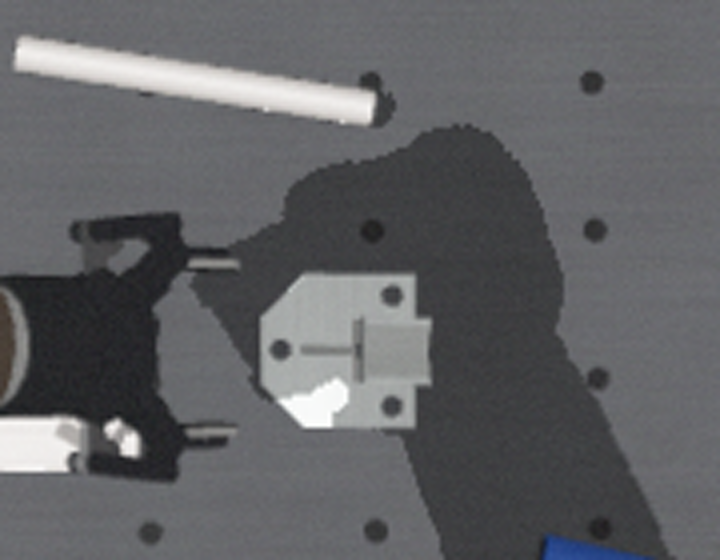

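Run:
```python
from h import *
t=cv2.imread("pics/t3_full.png"); g=cv2.cvtColor(t,cv2.COLOR_BGR2GRAY)
print(g[210:226,345],g[250:265,345],g[236,318:330],g[225,355:370])
for nm,px in (("T(-y side,+x world)",cross(g,range(338,361),(212,224),120,1)),("B",cross(g,range(338,361),(250,264),120,1)),
   ("front",cross(g,(318,332),range(232,243),110,0)),("rear",cross(g,(357,368),list(range(221,228))+list(range(248,255)),110,0))):
    print(nm,len(px),line(plane("top",px,.032)))
# holes / post top sides at z=.127
for nm,px in (("pT",cross(g,range(353,366),(224,235),142,1)),("pB",cross(g,range(353,366),(240,250),142,1)),("prear",cross(g,(360,372),range(233,244),110,0))):
    print(nm,px[:3],line(plane("top",px,.127)))
print(g[224:250,360])
```

```text
[ 62  62  62  63  64  62  61  68 109 169 169 170 169 168 169 168] [248 240 177 165 169 171 155 107 108 106 107 104 108 107 106] [ 80  66  62  66  61  62  61 147 167 137  81  70] [136  95  77  75  84 145 168 167 145  76  63  64  65  65  64]
T(-y side,+x world) 23 (array([ 0.01278016,  0.99991834,  0.52038646, -0.1340441 ], dtype=float32), np.float32(89.26772))
B 21 (array([-0.20476787,  0.97881055,  0.4227843 , -0.13739525], dtype=float32), np.float32(101.81591))
front 11 (array([ 9.9999970e-01, -7.3945610e-04,  4.7250727e-01, -7.3290281e-02],
      dtype=float32), np.float32(-0.04236772))
rear 14 (array([ 0.9992718 , -0.03815632,  0.46241927, -0.16678609], dtype=float32), np.float32(-2.1867266))
pT [[355.         225.20689655]
 [356.         225.85454545]
 [357.         226.40384615]] (array([ 0.3523291 ,  0.9358762 ,  0.49608687, -0.15634769], dtype=float32), np.float32(69.370155))
pB [[356.         248.42553191]
 [357.         248.13333333]
 [358.         248.171875  ]] (array([-0.36614758,  0.9305568 ,  0.4464279 , -0.1572302 ], dtype=float32), np.float32(111.478226))
prear [[366.86666667 233.        ]
 [366.67857143 234.        ]
 [366.65       235.        ]] (array([ 0.99995923,  0.00902728,  0.46885717, -0.17315248], dtype=float32), np.float32(0.51723224))
[104 145 168 169 173 173 169 159 148 148 151 147 150 148 148 142 146 145
 146 143 159 169 164 163 163 151]
```

```bash
python3 - <<'E'
from h import *
t=cv2.imread("pics/t3_full.png"); g=cv2.cvtColor(t,cv2.COLOR_BGR2GRAY)
print("B",line(plane("top",cross(g,range(349,361),(253,262),137,1),.032)))
print("rear",line(plane("top",cross(g,(361,368),list(range(221,228))+list(range(249,255)),115,0),.032)))
print("T",line(plane("top",cross(g,range(338,361),(212,224),115,1),.032)))
for y in (228,236,240,245): print(g[y,355:372])
t=cv2.imread("pics/top0.png"); g=cv2.cvtColor(t,cv2.COLOR_BGR2GRAY)
px=cross(g,(200,212),range(238,251),160,0); print("fixed outer face",px[:,0],line(plane("top",px,.150)))
# post side edges
print(g[228:260,208]); 
for n in (g[228:260,207],): print(n)
E
python3 - <<'E'
import cv2
t=cv2.imread("pics/top0.png")
cv2.imwrite("pics/fz.png",cv2.resize(t[215:272,200:300],None,fx=8,fy=8,interpolation=cv2.INTER_NEAREST))
E
```

```text
B (array([-0.32739136,  0.94488883,  0.42226422, -0.14862315], dtype=float32), np.float32(109.11051))
rear (array([ 0.9998973 , -0.01433014,  0.46236184, -0.17467958], dtype=float32), np.float32(-0.82108456))
T (array([ 0.0130536 ,  0.9999148 ,  0.5206213 , -0.13404684], dtype=float32), np.float32(89.25206))
[165 170 169 168 167 173 171 168 145  80  70  67  67  62  62  59  63]
[152 149 148 151 150 150 151 149 149 147 150 150  85  61  61  61  59]
[145 149 148 145 144 146 145 146 146 144 143 143  92  62  64  65  61]
[172 175 173 171 169 169 169 168 163 158 161 159 137  66  64  66  58]
fixed outer face [205.22222222 205.54901961 205.5        205.58       205.82978723
 206.1372549  206.29166667 206.13636364 205.82222222 205.55555556
 205.31818182 205.10638298 204.72      ] (array([ 0.99985015, -0.01730996,  0.45752895,  0.2147833 ], dtype=float32), np.float32(-0.9918373))
[133 150 147 146 148 151 151 182 232 233 212 214 214 214 215 211 202 197
 200 203 200 201 213 236 229 190 184 180 182 192 205 203]
[107 109 107 110 109 111 109 170 235 231 212 212 216 215 215 204 194 198
 199 199 199 198 217 237 216 109 109 103 101 111 128 124]
```

View pics/fz.png

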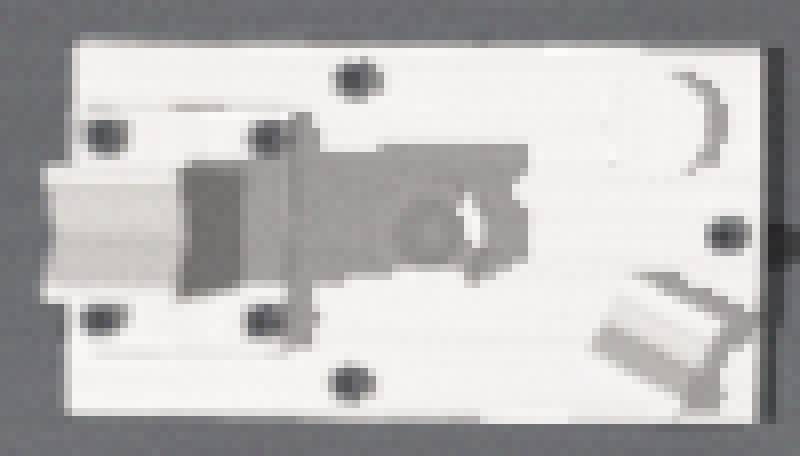

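Run:
```python
from h import *
print(plane("top",[(207,235.0),(207,252.4),(204.9,236),(204.8,251)],.150))
t=cv2.imread("pics/top0.png"); g=cv2.cvtColor(t,cv2.COLOR_BGR2GRAY)
for y in (236,237,251,250): print(y,g[y,200:210])
t=cv2.imread("pics/t3_full.png"); g=cv2.cvtColor(t,cv2.COLOR_BGR2GRAY)
# post outside side edges near rear (beyond plate rear edge): cols 364..366
for x in (364,365,366): print(x,g[222:256,x])
for y in (230,231,232,233,243,244,245): print(y,g[y,360:372])
# plate B edge
for x in (345,349,352,355,358,361): print(x,g[252:262,x])
```

```text
[[0.47805567 0.21132138 0.15      ]
 [0.43652513 0.21113575 0.15      ]
 [0.47568711 0.21637516 0.15      ]
 [0.43987913 0.21644718 0.15      ]]
236 [108 112 110 111 113 176 233 235 232 234]
237 [108 107 110 109 109 176 231 231 233 236]
251 [111 111 114 110 124 197 240 237 236 235]
250 [111 110 112 113 124 174 221 217 213 214]
364 [ 75  74  72  76  71  71  80 116 168 156 147 150 146 148 147 148 146 146
 144 147 146 150 158 158 106  68  70  69  71  70  72  68  68  70]
365 [ 63  65  65  63  63  62  70 111 170 157 150 149 150 146 150 147 148 143
 143 146 144 145 159 161 102  64  61  64  64  59  62  66  62  63]
366 [ 59  61  63  64  66  61  67 113 172 160 150 149 148 149 150 149 144 145
 143 145 146 144 158 159  99  63  63  63  64  63  61  63  59  65]
230 [169 169 169 170 168 170 172 146  73  61  64  65]
231 [159 160 159 157 156 157 160 137  66  62  60  62]
232 [148 150 150 148 147 150 150 125  69  62  64  59]
233 [148 152 151 149 150 149 149 104  65  62  63  62]
243 [143 145 149 149 150 145 144 107  66  60  63  60]
244 [159 156 157 157 158 159 158 121  67  64  66  61]
245 [169 169 168 163 158 161 159 137  66  64  66  58]
345 [177 165 169 171 155 107 108 106 107 104]
349 [170 168 168 167 157 116 110 108 110 104]
352 [165 168 168 170 159 120 109 106 106 107]
355 [126 149 162 164 151  95 111 105 106 104]
358 [ 70  86 133 167 146  82  79 107 104 105]
361 [165 165 165 163 147  83  67  65  68  66]
```

Run:
```python
from h import *
print(plane("top",[(365,229.07),(365,245.83),(367.4,230),(367.3,245)],.127))
print(plane("top",[(350,218.2),(350,256.5)],.032))
```

```text
[[ 0.49010131 -0.16927758  0.127     ]
 [ 0.44941164 -0.16874044  0.127     ]
 [ 0.48779222 -0.17510163  0.127     ]
 [ 0.45137493 -0.17436736  0.127     ]]
[[ 0.5201459  -0.14033592  0.032     ]
 [ 0.42012563 -0.13918735  0.032     ]]
```

Request:
apply_moves(
  rows=[
    [0, -21, 3, 10, -0.2, 0, 0],
    [0, -21, 3, 10, -0.2, 0, 0],
    [0, -21, 0, 10, -0.2, 0, 0],
    [0, -22, 0, 10, -0.2, 0, 0],
    [-1, -22, 0, 10, -0.2, 0, 0],
    [0, 0, 0, 0, 0, 0, 0],
    [0, 0, 0, 0, 0, 0, 0],
  ],
)

```text
time: 9.98
ee_pos: [0.4707, -0.1565, 0.2092]
tcp_rot: [180.0, 0.1, 88.6]
wrist_force: [-0.2, -0.7, -0.5]
opening: 0.0853
```

Request:
apply_moves(
  rows=[
    [-0.5, 2, -30, 0, 0, 0.3, 0],
    [0, 0, -40, 0, 0, 0, 0],
    [0, 0, -35, 0, 0, 0, 0],
    [0, 0, -11, 0, 0, 0, 0],
    [0, 0, 0, 0, 0, 0, 0],
    [0, 0, 0, 0, 0, 0, 0],
  ],
)

```text
time: 10.72
ee_pos: [0.4713, -0.154, 0.0954]
tcp_rot: [179.8, 0.1, 89.0]
wrist_force: [-0.1, -0.7, -0.8]
opening: 0.0853
```

Request:
apply_moves(
  rows=[
    [-0.8, 0, 0, 0, 0, 0, 0.2],
    [0, 0, 0, 0, 0, 0, 0.4],
    [0, 0, 0, 0, 0, 0, 0.55],
    [0, 0, 0, 0, 0, 0, 0.8],
    [0, 0, 0, 0, 0, 0, 1],
    [0, 0, 0, 0, 0, 0, 1],
  ],
  grip_force=80,
)

```text
time: 11.48
ee_pos: [0.4698, -0.1543, 0.0943]
tcp_rot: [179.9, 0.0, 89.0]
wrist_force: [-2.0, -0.2, 5.4]
opening: 0.0392
```

Request:
apply_moves(
  rows=[
    [0, 0, 10, 0, 0, 0, 1],
    [0, 0, 25, 0, 0, 0, 1],
    [0, 0, 25, 0, 0, 0, 1],
    [-2, 20, 0, 0, 0, 0, 1],
    [-3, 40, 0, 0, 0, 0, 1],
    [-4, 50, 0, 0, 0, 0, 1],
    [-3, 50, 0, 0, 0, 0, 1],
    [-2.6, 30, 0, 0, 0, 0, 1],
    [-1, 10.6, 0, 0, 0, 0, 1],
    [0, 0, 0, 0, 0, 0, 1],
    [0, 0, 0, 0, 0, 0, 1],
    [0, 0, 0, 0, 0, 0, 1],
  ],
)

```text
time: 12.98
ee_pos: [0.4542, 0.0456, 0.1537]
tcp_rot: [179.9, 0.0, 88.9]
wrist_force: [0.4, 0.5, -5.9]
opening: 0.0393
```

Run:
```python
from h import *
o=get_obs();print(o['q'],o['ee_pos'],o['tcp_rot'],o['wrist_force'])
snap("side","s4",260,420,200,350,4)
snap("top","t4",190,320,190,290,6)
```

```text
[ 5.74773384e+00 -8.78324027e+00 -1.37709287e+01  8.49232227e+01
 -3.13555020e-02  9.68253943e+01] [0.45418707 0.04556868 0.15373202] [1.79907816e+02 2.05455702e-02 8.89222986e+01] [ 0.38509646  0.45285638 -5.85217481]
```

View pics/s4.png

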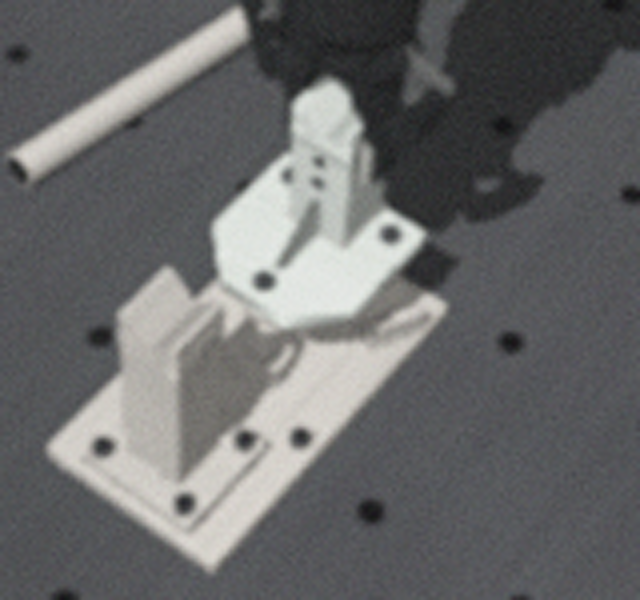

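View pics/t4.png

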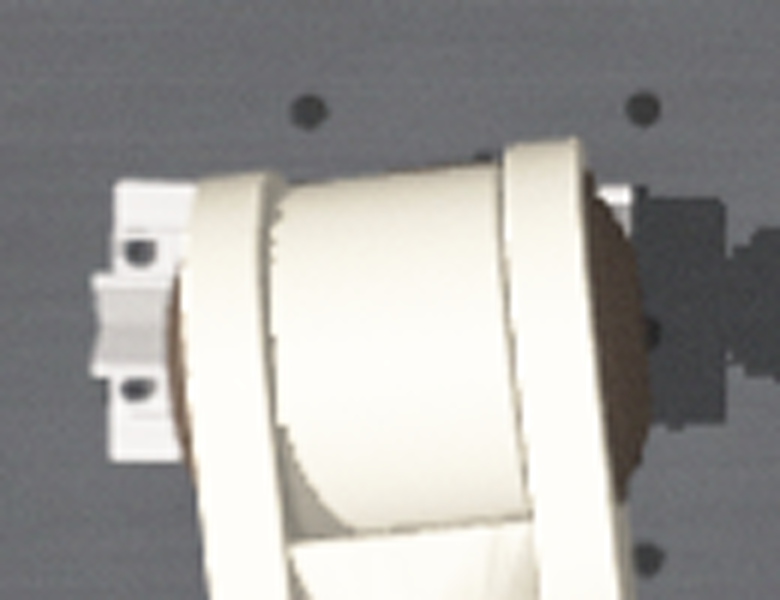

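Run:
```python
from h import *
a=np.radians(88.95); ux=np.array([np.cos(a),np.sin(a),0]); uy=np.array([-ux[1],ux[0],0])
O=np.array([.4547,.0765,0])
def P(o,x,y,z): return o+ux*x/1e3+uy*y/1e3+np.array([0,0,z/1e3])
z=lambda p:(p-[260,200]+.5)*4-.5
for c in ((160,62),(160,-62),(-70,62)): print("bed",c,z(proj("side",P(O,*c,12))[0]).round(1))
for c in ((140,20),(140,-20),(100,20)): print("fixed top",c,z(proj("side",P(O,*c,150))[0]).round(1))
T=np.array([.4547,.0758,.0594])
# plate corners: rear-left, front edge; vee top
for c in ((-50,50,32),(50,0,32),(-50,-50,32),(-10,20,127),(-10,-20,127),(-10,20,32),(-10,-20,32)): print("tower",c,z(proj("side",P(T,*c))[0]).round(1))
```

```text
bed (160, 62) [214.1 565.1]
bed (160, -62) [ 46.  445.1]
bed (-70, 62) [449.6 305.6]
fixed top (140, 20) [177.3 352.5]
fixed top (140, -20) [118.4 313.4]
fixed top (100, 20) [225.7 304.5]
tower (-50, 50, 32) [426.1 231.9]
tower (50, 0, 32) [252.6 294.9]
tower (-50, -50, 32) [289.6 150.9]
tower (-10, 20, 127) [353.3 137.3]
tower (-10, -20, 127) [294.8 103.4]
tower (-10, 20, 32) [344.  248.1]
tower (-10, -20, 32) [288.9 214.5]
```

Request:
apply_moves(
  rows=[
    [0, 0.6, -10, 0, 0, 0, 1],
    [0, 0, -12, 0, 0, 0, 1],
    [0, 0, -6, 0, 0, 0, 1],
    [0, 0, -2, 0, 0, 0, 1],
    [0, 0, -2, 0, 0, 0, 1],
    [0, 0, 0, 0, 0, 0, 1],
  ],
)

```text
time: 13.82
ee_pos: [0.4542, 0.047, 0.1219]
tcp_rot: [179.9, 0.0, 89.0]
wrist_force: [-0.5, 0.2, -6.4]
opening: 0.0399
```

Run:
```python
from h import *
o=get_obs();print(o['ee_pos'],o['wrist_force'],o['torque'])
```

```text
[0.45417403 0.04704319 0.12188934] [-0.53517976  0.17990126 -6.41805105] [-0.15030126  0.03828233 -0.03793821]
```

Request:
apply_moves(
  rows=[
    [0, -0.4, -1, 0, 0, 0, 1],
    [0, 0, -1, 0, 0, 0, 1],
    [0, 0, -0.5, 0, 0, 0, 1],
    [0, 0, 0, 0, 0, 0, 1],
  ],
)

```text
time: 14.32
ee_pos: [0.4541, 0.0466, 0.1192]
tcp_rot: [179.9, 0.0, 89.0]
wrist_force: [-0.2, 0.5, -6.6]
opening: 0.0392
```

Run:
```python
from h import *
o=get_obs();print(o['ee_pos'],o['wrist_force'],o['torque'])
```

```text
[0.45407275 0.0466226  0.11924205] [-0.21474036  0.47351384 -6.6171991 ] [-0.07392053  0.01726613  0.00717346]
```

1.8 mm above home with no contact; continue.

Request:
apply_moves(
  rows=[
    [0, 0, -0.5, 0, 0, 0, 1],
    [0, 0, -0.5, 0, 0, 0, 1],
    [0, 0, 0, 0, 0, 0, 1],
  ],
)

```text
time: 14.7
ee_pos: [0.4541, 0.0465, 0.1183]
tcp_rot: [179.9, 0.0, 89.0]
wrist_force: [-0.5, -1.7, -4.6]
opening: 0.0391
```

Request:
apply_moves(
  rows=[
    [0, 0, -0.4, 0, 0, 0, 1],
    [0, 0, -0.3, 0, 0, 0, 1],
    [0, 0, 0, 0, 0, 0, 1],
  ],
)

```text
time: 15.08
ee_pos: [0.4541, 0.0464, 0.1179]
tcp_rot: [179.9, 0.0, 89.0]
wrist_force: [-2.3, -3.4, 0.5]
opening: 0.0395
```

Request:
apply_moves(
  rows=[
    [-0.3, -0.5, 0, 0, 0, 0, 1],
    [0, 0, -0.3, 0, 0, 0, 1],
    [0, 0, 0, 0, 0, 0, 1],
  ],
)

```text
time: 15.45
ee_pos: [0.4539, 0.046, 0.1176]
tcp_rot: [179.9, 0.0, 89.0]
wrist_force: [-1.7, -5.0, 3.4]
opening: 0.0391
```

Within ~0.3 mm of home. Release with low force and open slowly; the balls slide in.

Request:
apply_moves(
  rows=[
    [-0.2, -0.4, 0, 0, 0, 0, 1],
    [0, 0, 0, 0, 0, 0, 0.6],
    [0, 0, 0, 0, 0, 0, 0.4],
    [0, 0, 0, 0, 0, 0, 0.2],
    [0, 0, 0, 0, 0, 0, 0],
    [0, 0, 0, 0, 0, 0, 0],
    [0, 0, 20, 0, 0, 0, 0],
    [0, 0, 40, 0, 0, 0, 0],
    [0, 0, 40, 0, 0, 0, 0],
    [30, -30, 10, 0, 0, 0, 0],
    [60, 0, 0, 0, 0, 0, 0],
    [60, 0, 0, 0, 0, 0, 0],
  ],
  grip_force=20,
)

```text
time: 16.95
ee_pos: [0.6054, 0.0153, 0.2279]
tcp_rot: [179.8, -0.0, 89.0]
wrist_force: [1.0, -0.1, 0.7]
opening: 0.0854
```

Run:
```python
from h import *
o=get_obs();print(o['q'],o['ee_pos'],o['tcp_rot'],o['wrist_force'])
s=snap("side","s5",240,420,200,350,4)
snap("top","t5",190,320,190,290,6)
a=np.radians(88.95); ux=np.array([np.cos(a),np.sin(a),0]); uy=np.array([-ux[1],ux[0],0])
T=np.array([.4547,.0765,.0231])
def P(o,x,y,z): return o+ux*x/1e3+uy*y/1e3+np.array([0,0,z/1e3])
for n,o,f in(("side",(240,200),4),("top",(190,190),6)):
  for c in ((-50,50,32),(-50,-50,32),(-10,20,127),(-10,-20,127),(-50,20,127),(-50,-20,127),(-10,20,32),(-10,-20,32),(50,0,32),(110-0,20,127),(100,-20,127)): print(n,c,((proj(n,P(T,*c))[0]-o+.5)*f-.5).round(1))
```

```text
[ 1.45470422e+00  1.22032153e+01  1.59173203e+01  9.35137748e+01
 -7.01884710e-03  9.24894227e+01] [0.60541969 0.01534169 0.22794095] [ 1.79799554e+02 -1.68913381e-03  8.89652722e+01] [ 1.00416009 -0.09999357  0.7367965 ]
side (-50, 50, 32) [500.5 271.7]
side (-50, -50, 32) [366.8 191. ]
side (-10, 20, 127) [428.9 181.9]
side (-10, -20, 127) [371.8 148.1]
side (-50, 20, 127) [470.4 140.6]
side (-50, -20, 127) [413.8 108. ]
side (-10, 20, 32) [420.  287.9]
side (-10, -20, 32) [366.1 254.5]
side (50, 0, 32) [330.5 334.6]
side (110, 20, 127) [293.8 316.2]
side (100, -20, 127) [247.2 266.8]
top (-50, 50, 32) [577.1 444.8]
top (-50, -50, 32) [580.4 210.7]
top (-10, 20, 127) [465.9 380.4]
top (-10, -20, 127) [467.5 279.5]
top (-50, 20, 127) [566.6 381.7]
top (-50, -20, 127) [568.  280.7]
top (-10, 20, 32) [484.7 373.2]
top (-10, -20, 32) [486.1 279.6]
top (50, 0, 32) [345.6 324.6]
top (110, 20, 127) [165.1 376.2]
top (100, -20, 127) [192.1 275.9]
```

View pics/s5.png

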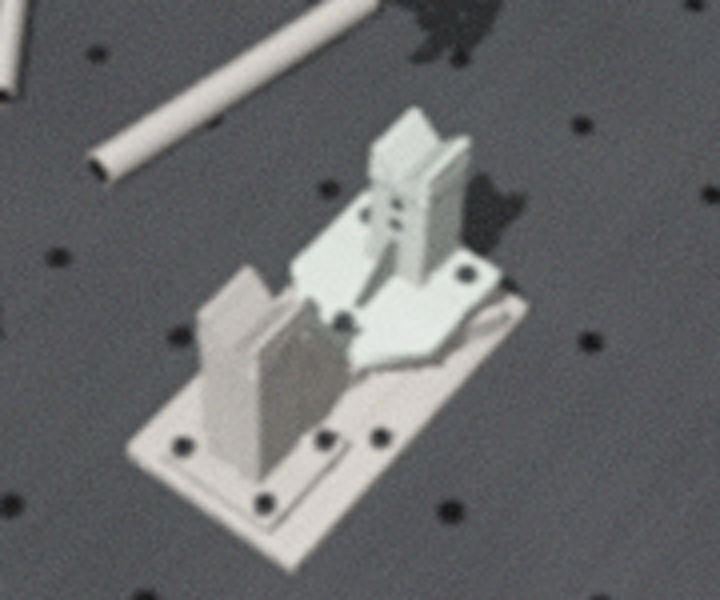

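View pics/t5.png

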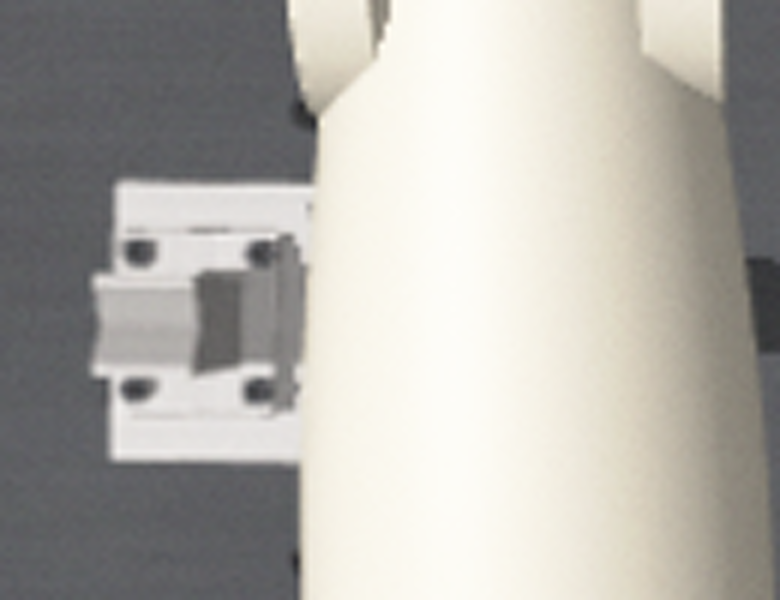

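Request:
apply_moves(
  rows=[
    [9, -9.5, -30, 0, 0, -2, 0],
    [9, -9.5, -30, 0, 0, -2, 0],
    [9, -9.5, -30, 0, 0, -2, 0],
    [9, -9.5, -30, 0, 0, -2.4, 0],
    [10, -9.5, -30, 0, 0, 0, 0],
    [0, 0, -20, 0, 0, 0, 0],
    [0, 0, 0, 0, 0, 0, 0],
    [0, 0, 0, 0, 0, 0, 0],
  ],
)

```text
time: 18.05
ee_pos: [0.6499, -0.0314, 0.0588]
tcp_rot: [179.8, -0.0, 80.6]
wrist_force: [0.6, -0.1, -0.1]
opening: 0.085
```

Run:
```python
from h import *
snap("side","s6",180,380,130,280,4)
```

```text
(no output)
```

View pics/s6.png

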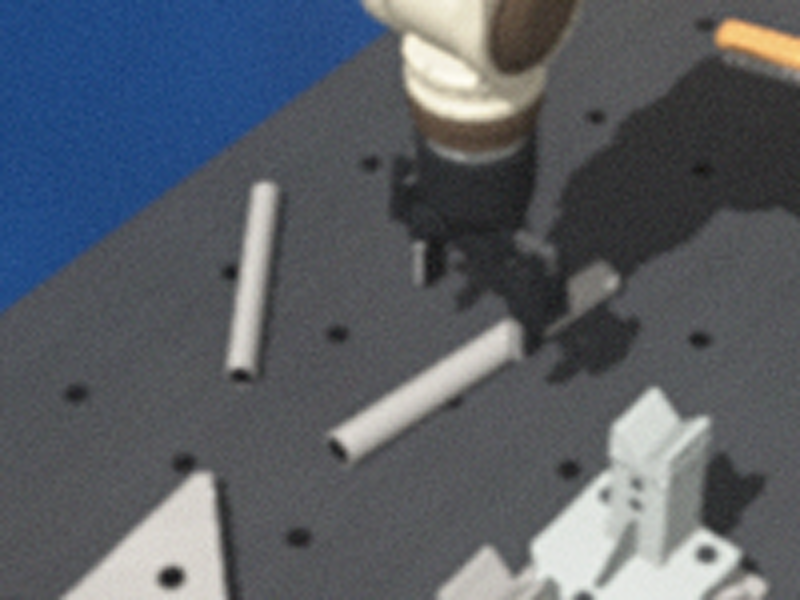

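Request:
apply_moves(
  rows=[
    [1.5, 0, -20, 0, 0, 0, 0],
    [0, -0.5, -15, 0, 0, 0, 0],
    [0, 0, -4, 0, 0, 0, 0],
    [0, 0, 0, 0, 0, 0, 0],
    [0, 0, 0, 0, 0, 0, 0.4],
    [0, 0, 0, 0, 0, 0, 0.7],
    [0, 0, 0, 0, 0, 0, 0.9],
    [0, 0, 0, 0, 0, 0, 1],
    [0, 0, 0, 0, 0, 0, 1],
  ],
  grip_force=50,
)

```text
time: 19.23
ee_pos: [0.6513, -0.0323, 0.0188]
tcp_rot: [179.9, 0.0, 80.6]
wrist_force: [-1.5, -0.7, 4.9]
opening: 0.0233
```

Request:
apply_moves(
  rows=[
    [0, 0, 20, 0, 0, 0, 1],
    [0, 0, 50, 0, 0, 0, 1],
    [0, 0, 55, 0, 0, 0, 1],
    [0, 0, 55, 0, 0, 0, 1],
    [-20, 16, 10, 0, 0, 1, 1],
    [-40, 31, 0, 0, 0, 1.6, 1],
    [-45, 35, 0, 0, 0, 2, 1],
    [-45, 35, 0, 0, 0, 2, 1],
    [-35, 26, 0, 0, 0, 1.35, 1],
    [-11, 10, -10, 0, 0, 0.4, 1],
    [0, 0, 0, 0, 0, 0, 1],
    [0, 0, 0, 0, 0, 0, 1],
    [0, 0, 0, 0, 0, 0, 1],
  ],
)

```text
time: 20.85
ee_pos: [0.4557, 0.1203, 0.1986]
tcp_rot: [179.9, 0.0, 88.9]
wrist_force: [-0.0, -0.0, -3.4]
opening: 0.023
```

Run:
```python
from h import *
o=get_obs();print(o['q'],o['ee_pos'],o['tcp_rot'],o['wrist_force'],o['torque'])
s=snap("side","s7",240,420,180,330,4)
snap("top","t7",190,320,190,290,6)
```

```text
[ 1.48072552e+01 -6.62059654e+00 -6.89512949e+00  8.96199677e+01
 -4.04438695e-02  1.05912430e+02] [0.45568834 0.12026411 0.19861304] [1.79887455e+02 9.96954721e-03 8.88947781e+01] [-0.03515821 -0.00690569 -3.41202069] [ 0.01171344  0.05587428 -0.03038997]
```

View pics/s7.png

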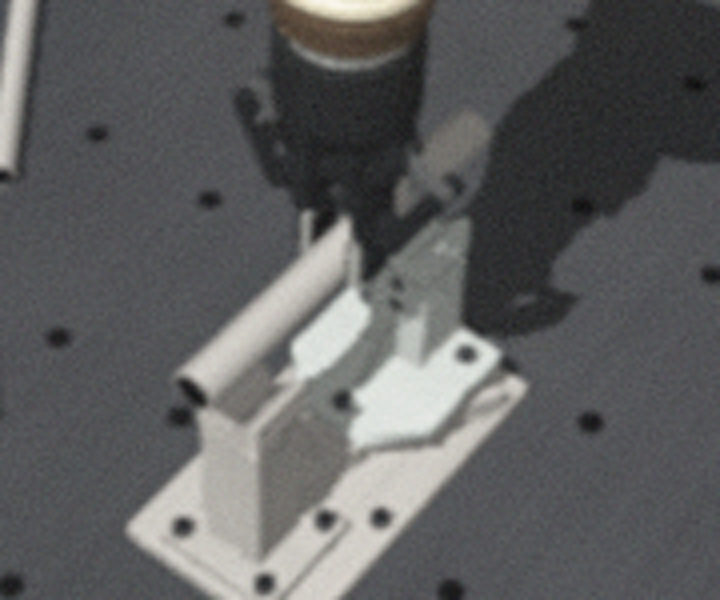

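View pics/t7.png

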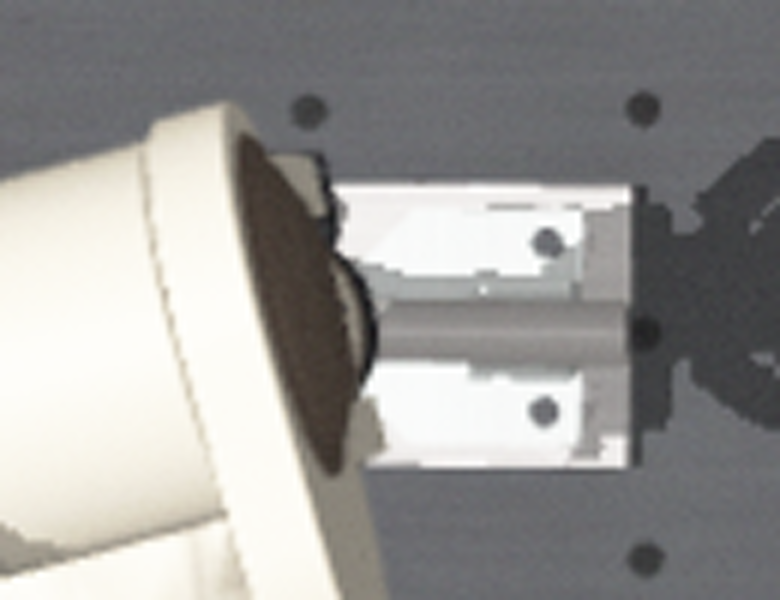

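Run:
```python
from h import *
g=cv2.cvtColor(cv2.imread("pics/t7_full.png"),cv2.COLOR_BGR2GRAY)
for y in range(239,251): print(y,g[y,288:300])
print(plane("top",[(294.9,244.6)],.1923),plane("top",[(280,244.6)],.1923))
# side: near end (zoom 193,388)
px=[(240+193.5/4-.5,180+388.5/4-.5)]
print(plane("side",px,.1923))
```

```text
239 [153 154 154 155 154 152 157  94  66  63  63  64]
240 [129 127 126 127 127 125 134  86  65  65  65  63]
241 [128 128 126 130 129 127 104  71  64  61  64  61]
242 [133 132 134 133 132 134  92  65  64  55  59  65]
243 [138 139 136 135 140 137  95  56  44  41  47  53]
244 [145 146 145 144 143 145  97  51  38  38  40  41]
245 [160 162 161 157 155 155 105  50  36  36  41  38]
246 [151 151 149 151 150 153 102  52  45  38  40  43]
247 [144 146 142 147 143 147  98  57  43  43  42  52]
248 [141 137 141 139 140 140 102  66  53  53  55  63]
249 [135 134 135 138 135 134 117  74  66  64  65  64]
250 [136 134 134 134 135 134 124  78  63  66  61  63]
[[ 0.45471411 -0.00046685  0.1923    ]] [[0.45492889 0.03383648 0.1923    ]]
[[0.4601206  0.23949695 0.1923    ]]
```

Request:
apply_moves(
  rows=[
    [-0.6, 0.3, -12, 0, 0, 0, 1],
    [0, 0, -14, 0, 0, 0, 1],
    [0, 0, -7, 0, 0, 0, 1],
    [0, 0, -3, 0, 0, 0, 1],
    [0, 0, -1, 0, 0, 0, 1],
    [0, 0, 0, 0, 0, 0, 1],
  ],
)

```text
time: 21.7
ee_pos: [0.4546, 0.1211, 0.1616]
tcp_rot: [179.9, 0.0, 89.0]
wrist_force: [0.5, -0.2, -3.4]
opening: 0.0233
```

Request:
apply_moves(
  rows=[
    [0, 0, -1, 0, 0, 0, 1],
    [0, 0, -0.7, 0, 0, 0, 1],
    [0, 0, 0, 0, 0, 0, 1],
  ],
)

```text
time: 22.08
ee_pos: [0.4545, 0.121, 0.1596]
tcp_rot: [179.9, 0.0, 88.9]
wrist_force: [-0.4, -0.1, -3.4]
opening: 0.023
```

Request:
apply_moves(
  rows=[
    [0, 0, -0.5, 0, 0, 0, 1],
    [0, 0, -0.4, 0, 0, 0, 1],
    [0, 0, 0, 0, 0, 0, 1],
  ],
)

```text
time: 22.45
ee_pos: [0.4545, 0.121, 0.1587]
tcp_rot: [179.9, 0.0, 89.0]
wrist_force: [0.5, -0.7, -3.1]
opening: 0.0232
```

Request:
apply_moves(
  rows=[
    [0, 0, -0.3, 0, 0, 0, 1],
    [0, 0, -0.3, 0, 0, 0, 1],
    [0, 0, 0, 0, 0, 0, 1],
  ],
)

```text
time: 22.82
ee_pos: [0.4547, 0.1211, 0.1583]
tcp_rot: [179.9, 0.0, 89.0]
wrist_force: [0.8, 0.1, -0.3]
opening: 0.0232
```

Request:
apply_moves(
  rows=[
    [0, 0, -0.2, 0, 0, 0, 1],
    [0, 0, 0, 0, 0, 0, 0.6],
    [0, 0, 0, 0, 0, 0, 0.4],
    [0, 0, 0, 0, 0, 0, 0.2],
    [0, 0, 0, 0, 0, 0, 0],
    [0, 0, 0, 0, 0, 0, 0],
    [0, 0, 10, 0, 0, 0, 0],
    [0, 0, 30, 0, 0, 0, 0],
    [0, 0, 50, 0, 0, 0, 0],
    [0, 0, 50, 0, 0, 0, 0],
    [0, -40, 20, 0, 0, 0, 0],
    [0, -55, 0, 0, 0, 0, 0],
    [0, -60, 0, 0, 0, 0, 0],
    [0, -60, 0, 0, 0, 0, 0],
    [0, -60, 0, 0, 0, 0, 0],
    [0, -60, 0, 0, 0, 0, 0],
    [0, -30, 0, 0, 0, 0, 0],
    [0, 0, 0, 0, 0, 0, 0],
  ],
  grip_force=20,
)

```text
time: 25.08
ee_pos: [0.4542, -0.2458, 0.3179]
tcp_rot: [179.9, 0.0, 88.8]
wrist_force: [-0.2, 0.3, -0.8]
opening: 0.0849
```

Run:
```python
from h import *
o=get_obs();print(o['time'],o['ee_pos'],o['wrist_force'])
s=snap("side","s8",240,420,180,330,4)
snap("top","t8",190,320,190,290,6)
a=np.radians(88.95); ux=np.array([np.cos(a),np.sin(a),0]); uy=np.array([-ux[1],ux[0],0])
T=np.array([.4547,.0765,.0])
def P(o,x,y,z): return o+ux*x/1e3+uy*y/1e3+np.array([0,0,z/1e3])
for n,o_,f in(("side",(240,180),4),("top",(190,190),6)):
  for c in ((-75,0,152),(165,0,152),(-50,50,55.1),(-50,-50,55.1),(-50,20,150.1),(-50,-20,150.1)): print(n,c,((proj(n,P(T,*c))[0]-o_+.5)*f-.5).round(1))
```

```text
25.075 [ 0.45419092 -0.24575588  0.31788867] [-0.21805857  0.26623608 -0.75246275]
side (-75, 0, 152) [467.5 177.3]
side (165, 0, 152) [196.2 441. ]
side (-50, 50, 55.1) [500.5 351.7]
side (-50, -50, 55.1) [366.8 271. ]
side (-50, 20, 150.1) [470.4 220.6]
side (-50, -20, 150.1) [413.8 188. ]
top (-75, 0, 152) [630. 332.]
top (165, 0, 152) [ 28.2 323.9]
top (-50, 50, 55.1) [577.1 444.8]
top (-50, -50, 55.1) [580.4 210.7]
top (-50, 20, 150.1) [566.6 381.7]
top (-50, -20, 150.1) [568.  280.7]
```

View pics/s8.png

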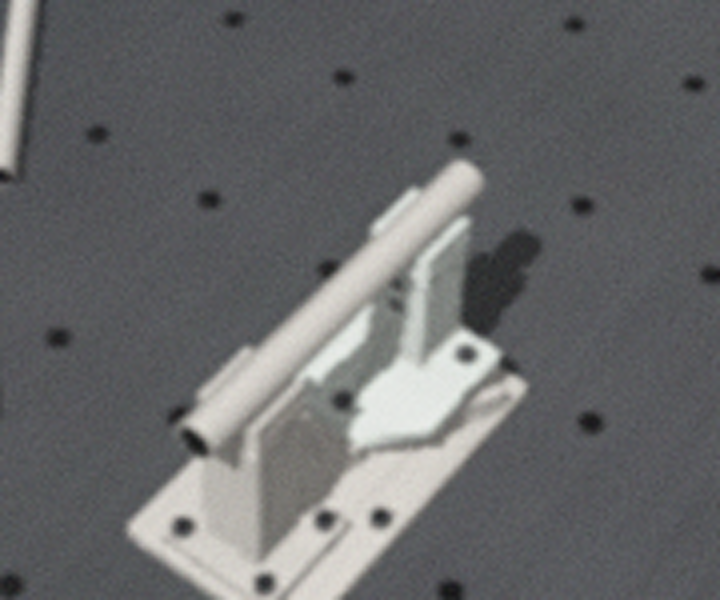

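View pics/t8.png

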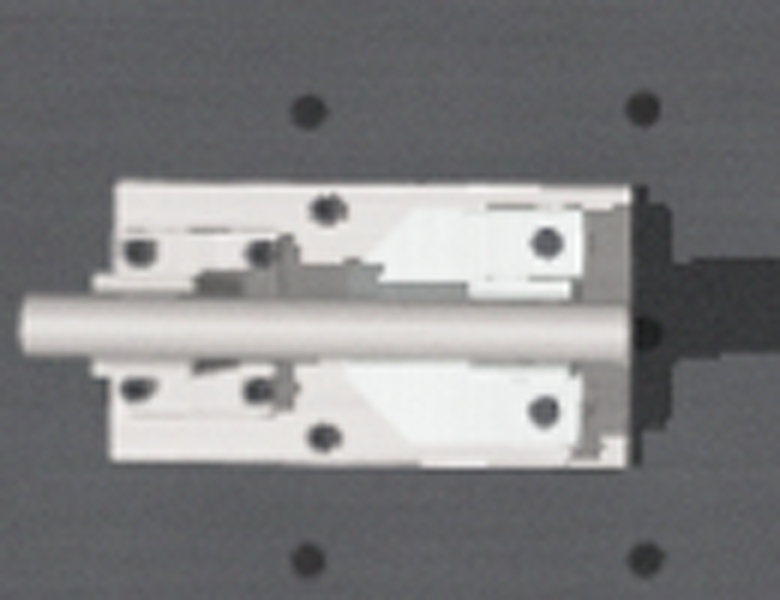

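View pics/t8_full.png

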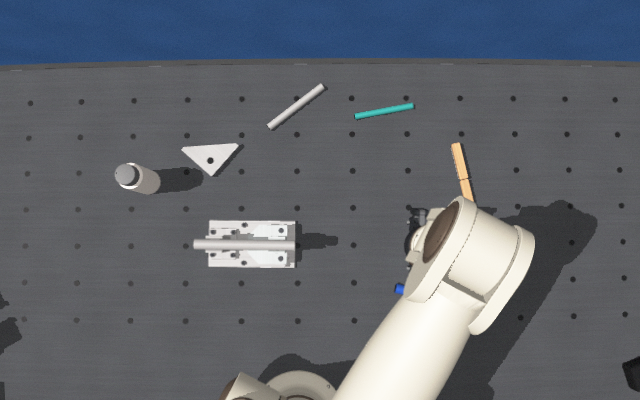

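```bash
python3 -c "
from workcell import job_done
print(job_done())"
```

```text
the job is handed in; nothing more can be done
None
```

The jig is set up and handed in at about 25 s of the 66 s. I stood the tower on its feet, let go and regripped its post from above. I then lowered it onto the seats, released it, and laid the grey 240 mm tube in both vees.

- **Tower seating:** the tower carried weight about 0.3 mm above the calculated home height, so I let it slide in on release. In the later pictures its corners lie within about half a pixel (roughly 1 mm) of the home pose in both views. The tube then touched at the height worked out for a seated tower, to within about 0.5 mm. No measurement was finer than that.
- **Tube position:** it lies in both vees and its overhang is within about 1.5 mm of equal. The far-end check in the top view disagreed: that end read about 1.3 pixels (3 mm) beyond the prediction. I put part of that down to edge blur.
- **Other objects:** the can and the magnetic square look unmoved in the last top view. The arm hid half of the brush there, but the visible part is in place and the gripper never went near it.
- **Robot:** the arm stood clear of everything, and the wrist force read at the end of each move never exceeded about 10 N.

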